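Run a fingertip along the vial stoppers

ROBOT

A 6-joint arm with a two-finger parallel gripper is mounted at the origin on the work surface. World frame = base frame: x ahead of the robot, y to its left, z up, the work surface at z = 0. Lengths are in m, angles in degrees, forces in N, time in s.
With the tool pointing down it reaches from about 0.4 to 0.825 m from the base axis. Payload 7 kg.
Tool frame: the origin (TCP) lies where the fingers leave the gripper's body, on its centre line; the fingertips stand 66 mm ahead of it and the grasp point (between the pads) lies 47 mm ahead of it; z points along the fingers, y is the direction in which the jaws open and shut (so a half turn about z gives the same grasp; the last joint's range is limited). The gripper opens to 88 mm and grips with 3 to 60 N. Pads are 19 mm wide; open, the fingers measure 130 mm over their backs; the gripper's body (78 mm by 193 mm) begins 47 mm behind the grasp point.
Start: joints at [-51.618, 20.546, 0.682, 0, -70.136, -16.507], TCP at [0.251, -0.626, 0.292] pointing down, gripper open.
Joint ranges: [-176.03, 176.03], [-82.01, 121.73], [-58.28, 71.71], [-173.87, 95.51], [-174.79, -0.11], [-173.66, 173.66]. Speed limits (degrees/s): [136.94, 136.94, 172.46, 180, 180, 180].

INTERFACE

Orientations are given as [roll, pitch, yaw] about the fixed x, y, z axes, in that order (R = Rz(yaw) Ry(pitch) Rx(roll)).
In Python, from plant import get_obs, snapshot, close_job gives the robot as it stands.
- The arm moves only by the tool play_rows, never from a script. Its argument "series" is a list of rows, each a list of 5 numbers: the opening in per cent of the stroke, from 0 (shut) to 100 (fully open), then the shift along the tool's x, y, z in m, then the turn about the tool's z in degrees. In form: [[jaw, dx, dy, dz, spin], ...]. A call has 1 to 10 rows; each row is the pose to reach, as a shift and turn from the pose commanded when the call began, along the tool's axes at that moment; what a row does not reach only later rows make up. A row lasts 1/10 s, in which the tool goes at most 50 mm and 8.59 degrees, less where a joint would pass 70% of its speed; a pose out of reach is approached as far as the arm can. A call with a gripper value outside its range is refused whole. The fingers move at their own pace and stop on an object; the grip force is fixed at half the most. Time passes only in rows, so rows that repeat a pose let the fingers close. It gives the time, the measured TCP pose, the force and the opening at its end, in the units of the state.
- get_obs(): the state, without advancing time (a new reading comes with each control period).
- snapshot(name): name is "scene" or "side" or "wrist"; returns a dict with "frame" (420x560x3 uint8, red, green, blue), "z_map" (420x560 float32, m along the optical axis (not along the pixel's ray), 0 where there is no reading), "mtx" (3x3 intrinsics, pixels), "D" ([k1, k2, p1, p2, k3] as OpenCV has them; the pictures are not rectified), "camera_from_world" (4x4, takes a point from world to camera coordinates); the wrist camera has in their place "tool_from_camera" (4x4, takes a point from camera to tool coordinates, whose origin is the TCP and whose axes are the flange's). Camera axes: x right, y up, looking along -z (the intrinsics and any distortion apply to the point x, -y, -z); pixel columns grow to the right and rows downward; lengths in m; the calibration is good to about 2 mm. A picture is of the moment at which its call begins: read the wrist's pose just before it.
- close_job(): hands the job in, once; it reports no verdict.
The state is a dict: "clock": time; "joint_pos": joint angles; "qvel": joint speeds; "tau": joint torques, N m; "tool_pos": TCP position; "orientation": TCP orientation; "force": force on the tool from outside, world axes, zero at the start; "moment": the same for the moment, N m; "opening": finger opening in m.
Only numpy, scipy, OpenCV 4.12 (cv2) and the standard library are available. Lean on these libraries where they do the work, as an engineer would, in place of code of your own. Each camera call takes 0.05 s, during which the arm holds its last target.

TASK

Run the fingertips along the row of four vials in the warming rack, starting at the vial next to the steel temperature probe and going vial by vial to the other end, gently pressing each rubber stopper straight down until it sits fully home on its vial. From the first stopper to the last keep the fingertips right over the row and low, no more than about 4 cm above the stoppers. Do not shift or lift the rack, and leave the dish, the four-well plate and the jar alone.

Things in the scene. Friction and masses are not known exactly. Their poses are not given: they have to be found in the camera images.
- warmer: Black dry-block warmer fixed on the bench: 270 mm (x) by 110 mm (y), deck 50 mm high with a 6 mm high rim around the rack. Origin: centre of its underside, on the bench. It can stand turned any way.
- rack: Plain aluminium vial rack, 210 mm (x) by 60 mm (y) by 45 mm high, 0.95 kg, standing loose inside the warmer's rim, its long way along the warmer's. Origin: centre of its underside (50 mm above the bench); z up. One row lies along its x axis in the middle of its top: at x = -84 mm the upright steel temperature probe, at x = -42, 0, 42 and 84 mm four equal glass vials with stoppers. Tiny side wells are empty.
- probe_tip (a point): Top of the steel temperature probe, a fixed pin 8 mm in diameter on a 16 mm collar, 44 mm above the rack's top. It marks the end of the row where the work starts.
- stopper1_top (a point): Centre of the flat top of the dark rubber stopper next to the probe (first). It is the top of a soft crown, 18 mm in diameter, 6 mm high, on a flange 22 mm in diameter, 5 mm thick. Untouched it lies 30 mm above the rack's top when fully proud, 21 mm when fully home (flange on the glass lip). The crown gives 1 mm per 3 N, at most 5 mm, and springs back. Stoppers are 42 mm apart.
- stopper2_top (a point): Centre of the flat top of the dark rubber stopper second from the probe. It is the top of a soft crown, 18 mm in diameter, 6 mm high, on a flange 22 mm in diameter, 5 mm thick. Untouched it lies 30 mm above the rack's top when fully proud, 21 mm when fully home (flange on the glass lip). The crown gives 1 mm per 3 N, at most 5 mm, and springs back. Stoppers are 42 mm apart.
- stopper3_top (a point): Centre of the flat top of the dark rubber stopper third from the probe. It is the top of a soft crown, 18 mm in diameter, 6 mm high, on a flange 22 mm in diameter, 5 mm thick. Untouched it lies 30 mm above the rack's top when fully proud, 21 mm when fully home (flange on the glass lip). The crown gives 1 mm per 3 N, at most 5 mm, and springs back. Stoppers are 42 mm apart.
- stopper4_top (a point): Centre of the flat top of the dark rubber stopper farthest from the probe (last). It is the top of a soft crown, 18 mm in diameter, 6 mm high, on a flange 22 mm in diameter, 5 mm thick. Untouched it lies 30 mm above the rack's top when fully proud, 21 mm when fully home (flange on the glass lip). The crown gives 1 mm per 3 N, at most 5 mm, and springs back. Stoppers are 42 mm apart.
- stopper1 (a joint): How far stopper 1 (counted from the probe) is pressed in, in m: 0 = fully proud, 0.009 = fully home, hard stop. It starts at 0 to 0.002, slides straight down with about 3 N of friction, stays where it is left and does not spring back. Best pressed with the fingers closed and centred on it.
- stopper2 (a joint): How far stopper 2 (counted from the probe) is pressed in, in m: 0 = fully proud, 0.009 = fully home, hard stop. It starts at 0 to 0.002, slides straight down with about 3 N of friction, stays where it is left and does not spring back. Best pressed with the fingers closed and centred on it.
- stopper3 (a joint): How far stopper 3 (counted from the probe) is pressed in, in m: 0 = fully proud, 0.009 = fully home, hard stop. It starts at 0 to 0.002, slides straight down with about 3 N of friction, stays where it is left and does not spring back. Best pressed with the fingers closed and centred on it.
- stopper4 (a joint): How far stopper 4 (counted from the probe) is pressed in, in m: 0 = fully proud, 0.009 = fully home, hard stop. It starts at 0 to 0.002, slides straight down with about 3 N of friction, stays where it is left and does not spring back. Best pressed with the fingers closed and centred on it.
- dish: Bystander: loose clear round culture dish with lid, 63 mm in diameter, 15 mm high, beside the warmer. Origin: centre of its underside.
- wellplate: Bystander: loose clear square four-well plate, 66 by 66 mm, 15 mm high, beside the warmer. Origin: centre of its underside.
- jar: Bystander: loose small jar with a cap, 44 mm in diameter, 60 mm high, beside the warmer. Origin: centre of its underside.

How it is judged (in metres and radians):
On the way, in this order (a step that is already met when the one before it is completed fails the run):
1. stopper 1 (counted from the probe) is pressed home with the fingertips over it (value of joint stopper1 above 0.0065 m and horizontal distance between the grasp point and stopper1_top below 0.025 m), for 0.05 s.
2. stopper 2 (counted from the probe) is pressed home with the fingertips over it (value of joint stopper2 above 0.0065 m and horizontal distance between the grasp point and stopper2_top below 0.025 m), for 0.05 s.
3. stopper 3 (counted from the probe) is pressed home with the fingertips over it (value of joint stopper3 above 0.0065 m and horizontal distance between the grasp point and stopper3_top below 0.025 m), for 0.05 s.
4. stopper 4 (counted from the probe) is pressed home with the fingertips over it (value of joint stopper4 above 0.0065 m and horizontal distance between the grasp point and stopper4_top below 0.025 m), for 0.05 s.
At the end, for the whole second after the job is handed in: All four stoppers are pressed in at least 6.5 of their 9 mm, the rack is at rest within 10 mm of where it stood, and the dish, plate and jar are within 20 mm of where they stood (value of joint each of stopper1, stopper2, stopper3, stopper4 above 0.0065 m and distance of rack from where it was at the start of the episode below 0.01 m and linear speed of rack below 0.02 m/s and distance of each of dish, wellplate, jar from where it was at the start of the episode below 0.02 m); the robot touches nothing.
It fails at once if a stopper was pressed in (over 4 mm) before the one nearer the probe was home (6.5 mm) ((value of joint stopper2 above 0.004 m and value of joint stopper1 below 0.0065 m) or (value of joint stopper3 above 0.004 m and value of joint stopper2 below 0.0065 m) or (value of joint stopper4 above 0.004 m and value of joint stopper3 below 0.0065 m)).
It fails at once if between the first and the last stopper the fingertips left the row (more than about 35 mm to its side or 45 mm above the stoppers) (value of joint stopper1 above 0.0065 m and value of joint stopper4 below 0.0065 m and (z of the grasp point in the frame of rack above 0.145 m or y of the grasp point in the frame of rack above 0.035 m or y of the grasp point in the frame of rack below -0.035 m)).
It fails at once if pressed hard: more than 30 N on the rack or its stoppers (contact force between any of the fingers, the arm and rack above 30 N).
It fails at once if the rack was shifted or lifted more than 10 mm, or tipped (distance of rack from where it was at the start of the episode above 0.01 m or angle between rack's own z axis and vertical above 0.15 rad).
It fails at once if the dish, the four-well plate or the jar was moved more than 20 mm (distance of any of dish, wellplate, jar from where it was at the start of the episode above 0.02 m).
It also fails if it takes over 48 s, if anything falls off the work surface, if the arm or the gripper's body presses on something with over 40 N, if the wrist force passes 120 N, or if a joint passes its speed limit or range.

## Working session

There is one attempt and no reset: what is moved stays moved. The work goes in short steps, Python scripts to look and compute and a tool call to move; the robot and the scene stay as the last step left them, time stands still between calls to the robot, and variables do not carry over. Pictures are saved under pics/ and viewed, and the job is handed in when it is done.

Besides the shell and the picture viewer there is one more tool, called after "Call:" as name([rows], argument=value, ...), one row to a line, values as JSON. play_rows: Moves the arm, as the interface text tells. Its arguments: {"type":"object","properties":{"series":{"type":"array"}},"required":["series"]}

```bash
mkdir -p pics; ls
cat > h.py <<'E'
import numpy as np,cv2,pickle
from plant import get_obs,snapshot,close_job
def save(n,f): cv2.imwrite(f'pics/{n}.png',cv2.cvtColor(f,cv2.COLOR_RGB2BGR))
def T_cw(s,o=None):
    if 'camera_from_world' in s: return np.linalg.inv(np.array(s['camera_from_world']))
    from scipy.spatial.transform import Rotation as R
    T=np.eye(4);T[:3,:3]=R.from_euler('xyz',o['orientation'],degrees=True).as_matrix();T[:3,3]=o['tool_pos']
    return T@np.array(s['tool_from_camera'])
def ray(s,T,uv):
    n=cv2.undistortPoints(np.array(uv,float).reshape(-1,1,2),np.array(s['mtx']),np.array(s['D'])).reshape(-1,2)
    d=np.c_[n[:,0],-n[:,1],-np.ones(len(n))]
    return T[:3,3],d@T[:3,:3].T
def onplane(s,T,uv,z):
    c,d=ray(s,T,uv); return c+d*((z-c[2])/d[:,2])[:,None]
def cloud(s,T):
    z=np.array(s['z_map']);v,u=np.mgrid[:z.shape[0],:z.shape[1]]
    c,d=ray(s,T,np.c_[u.ravel(),v.ravel()])
    P=c+d*z.ravel()[:,None]
    P[z.ravel()==0]=np.nan
    return P.reshape(*z.shape,3)
E
python3 - <<'E'
from h import *
o=get_obs();print(o)
for n in('scene','side','wrist'):
    o=get_obs();s=snapshot(n);save(n+'0',s['frame']);pickle.dump((o,s),open(n+'0.pkl','wb'));print(T_cw(s,o)[:3,3])
E
```

```text
pics
{'clock': 0.0, 'joint_pos': array([-5.16193182e+01,  2.05947300e+01,  6.32677357e-01, -2.15365370e-02,
       -7.01341798e+01, -1.65069031e+01]), 'qvel': array([-0.06423451, -0.01411047, -0.05307216,  0.0386946 ,  0.00622766,
        0.02842054]), 'tau': array([ 1.01296533e-03, -5.82719600e+01,  2.93048805e+01,  6.99729055e+00,
        6.71991846e-03, -1.97855657e-04]), 'tool_pos': array([ 0.25132967, -0.62605556,  0.29117261]), 'orientation': array([ 1.79901981e+02, -7.93462546e-03, -1.58133550e+02]), 'force': array([ 0.35183601,  0.26275183, -0.09877893]), 'moment': array([ 0.01662943,  0.02549861, -0.02242252]), 'opening': 0.08752950667905662}
[ 0.93311558 -0.42602961  0.63706967]
[0.32757459 0.4407401  0.53043619]
[ 0.17199708 -0.65754918  0.38261593]
```

View pics/scene0.png

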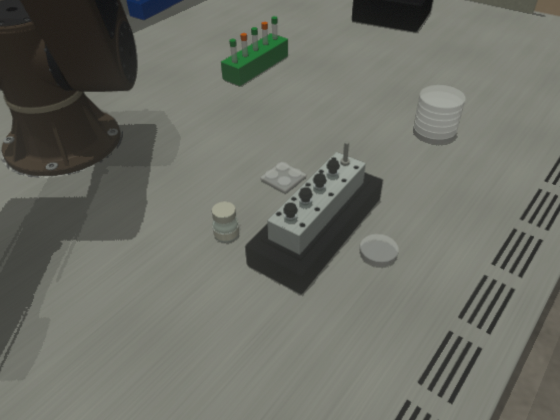

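View pics/side0.png

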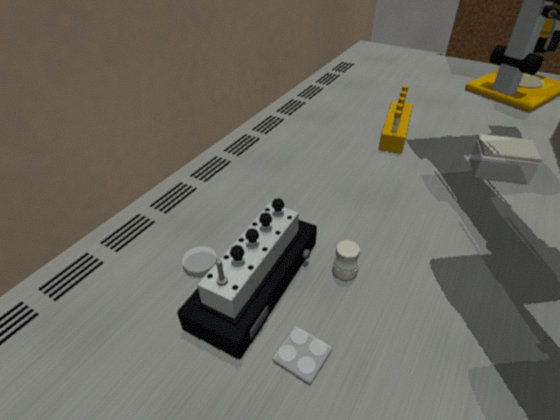

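View pics/wrist0.png

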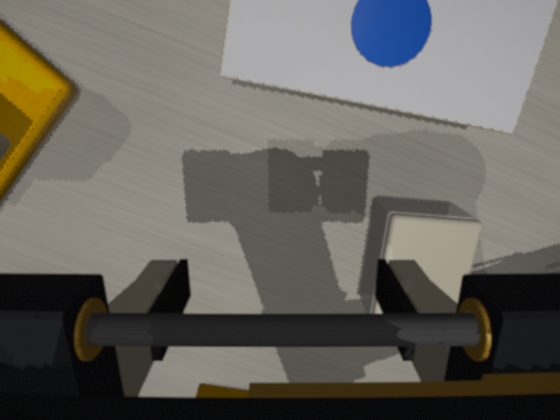

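The scene view shows the probe at (346,150) and stoppers running from (333,166) to (290,210). In the side view the probe is at (221,272) and the stoppers run from (237,253) to (278,205). Next I'll measure these in both views.

```bash
cat > m.py <<'E'
from h import *
px={'scene':[(333,166),(319,181),(306,195),(290,210)],'side':[(237,253),(252,236),(265,219),(278,205)]}
R={}
for n in px:
    o,s=pickle.load(open(n+'0.pkl','rb'));T=T_cw(s);P=cloud(s,T)
    f=s['frame'].astype(int);g=f.max(2)
    m=(g<85)&(P[...,2]>0.103)&(P[...,2]<0.16)&(P[...,0]>.3)
    roi=np.zeros_like(m);
    for u,v in px[n]: roi[v-13:v+14,u-13:u+14]=1
    m&=roi
    k,l,st,ce=cv2.connectedComponentsWithStats(m.astype(np.uint8))
    c=[]
    for i in range(1,k):
        if st[i,4]<30: continue
        q=P[l==i]
        print(n,st[i],ce[i].round(1),np.nanmedian(q,0).round(4),'ztop',np.nanpercentile(q[:,2],[5,50,90,98]).round(4))
        c.append(ce[i])
    # rack top
    q=P[(P[...,2]>.088)&(P[...,2]<.103)&(g>110)];q=q[(q[:,0]>.3)&(abs(q[:,1])<.4)];print('rack top',len(q),q.mean(0),np.median(q[:,2]),q.min(0),q.max(0))
    print(cv2.minAreaRect(q[:,:2].astype(np.float32)*1000))
    c=np.array(c);R[n]=(s,T,c[np.argsort(c[:,1])] if n=='scene' else c[np.argsort(-c[:,1])])
(s1,T1,c1),(s2,T2,c2)=R['scene'],R['side']
if len(c1)==len(c2):
  o1,d1=ray(s1,T1,c1);o2,d2=ray(s2,T2,c2)
  for a,b in zip(d1,d2):
    A=np.c_[a,-b];x=np.linalg.lstsq(A,o2-o1,rcond=None)[0]
    p,q=o1+a*x[0],o2+b*x[1];print('tri',((p+q)/2).round(4),'gap',np.linalg.norm(p-q).round(4))
E
python3 m.py
```

```text
scene [327 159  12  17 142] [332.7 166.3] [0.5905 0.1392 0.1184] ztop [0.1045 0.1184 0.1236 0.1247]
scene [314 173  12  16 140] [319.4 180.1] [0.5929 0.0978 0.1179] ztop [0.1046 0.1179 0.1222 0.1231]
scene [299 188  13  16 148] [305.2 194.7] [0.5952 0.0561 0.1178] ztop [0.1046 0.1178 0.1233 0.1239]
scene [284 203  13  16 158] [290.1 210. ] [0.5976 0.0145 0.1185] ztop [0.1045 0.1185 0.1228 0.1235]
rack top 2012 [0.59624231 0.09108611 0.09382703] 0.09373478131976798 [ 0.55379591 -0.0041082   0.08869069] [0.62412418 0.20843151 0.1029994 ]
((589.3103637695312, 102.34306335449219), (61.06277847290039, 211.94647216796875), 2.7621326446533203)
side [272 198  12  16 141] [277.6 205.1] [0.5915 0.0238 0.1188] ztop [0.1049 0.1188 0.1244 0.125 ]
side [259 213  13  16 144] [265.3 219.9] [0.589  0.0655 0.1189] ztop [0.1051 0.1189 0.1246 0.125 ]
side [246 229  13  17 160] [251.9 236.3] [0.5865 0.1073 0.119 ] ztop [0.1048 0.119  0.1239 0.1248]
side [230 245  14  17 172] [236.9 253. ] [0.5843 0.1489 0.1211] ztop [0.1056 0.1211 0.1255 0.1261]
rack top 2523 [0.58373144 0.12392532 0.09542585] 0.09537402675380874 [ 0.55537693 -0.0036271   0.09114728] [0.6244968  0.20870672 0.10252174]
((590.237060546875, 102.61840057373047), (60.655250549316406, 211.5131378173828), 3.0416781902313232)
tri [0.5881 0.1439 0.1139] gap 0.0004
tri [0.5898 0.1027 0.1127] gap 0.0
tri [0.5923 0.0603 0.113 ] gap 0.0002
tri [0.5946 0.0184 0.1132] gap 0.0003
```

```bash
cat >> h.py <<'E'
from scipy.spatial.transform import Rotation as Rot
S={1:(.5876,.1444),2:(.5897,.1025),3:(.5918,.0606),4:(.5940,.0186)}
def go(x,y,z,yaw=None):
    o=get_obs();M=Rot.from_euler('xyz',o['orientation'],degrees=True)
    d=M.inv().apply(np.array([x,y,z])-o['tool_pos'])
    print('t',o['clock'],'tcp',o['tool_pos'].round(4),o['orientation'].round(2),'F',o['force'].round(2),'open',round(o['opening'],4))
    print('shift',d.round(4),'spin',None if yaw is None else round(-(yaw-o['orientation'][2]),2))
E
python3 - <<'E'
from h import *
go(*S[1],.30,-87.1)
for n in('scene','side'):
    o,s=pickle.load(open(n+'0.pkl','rb'));P=cloud(s,T_cw(s)).reshape(-1,3)
    a=np.array([.251,-.626]);b=np.array(S[1]);u=(b-a)/np.linalg.norm(b-a);r=P[:,:2]-a
    t=r@u;k=abs(r[:,0]*u[1]-r[:,1]*u[0])
    q=P[(k<.15)&(t>-.1)&(t<.9)&(P[:,2]>.14)]
    tt=(q-[*a,0])[:,:2]@u
    for j in np.arange(-.1,.9,.1):
        w=q[(tt>=j)&(tt<j+.1)]
        if len(w): print(n,round(j,1),len(w),w[:,2].max().round(3),np.median(w,0).round(3))
E
```

```text
t 0.15 tcp [ 0.2514 -0.6262  0.2915] [ 1.7993e+02 -1.0000e-02 -1.5813e+02] F [ 0.48  0.48 -0.07] open 0.0874
shift [-0.5991  0.5899 -0.0079] spin -71.03
side -0.1 671 0.332 [ 0.285 -0.669  0.29 ]
side 0.0 35 0.31 [ 0.285 -0.628  0.307]
side 0.8 1 0.14 [0.584 0.185 0.14 ]
```

Call:
play_rows([
  [0, -0.03, 0.03, -0.02, -4],
  [0, -0.06, 0.06, -0.02, -8],
  [0, -0.09, 0.089, -0.02, -12],
  [0, -0.12, 0.118, -0.02, -16],
  [0, -0.15, 0.148, -0.02, -20],
  [0, -0.18, 0.177, -0.02, -24],
  [0, -0.21, 0.207, -0.02, -28],
  [0, -0.24, 0.236, -0.02, -32],
  [0, -0.27, 0.266, -0.02, -36],
  [0, -0.3, 0.295, -0.02, -40],
])

```text
clock: 1.15
tool_pos: [0.4201, -0.2391, 0.3122]
orientation: [-180.0, 0.0, -118.0]
force: [1.4, -0.5, 0.7]
opening: 0.0131
```

```bash
python3 -c "
from h import *
go(*S[1],.30,-87.1)"
```

```text
t 1.15 tcp [ 0.4201 -0.2391  0.3122] [-1.7999e+02  1.0000e-02 -1.1796e+02] F [ 1.44 -0.45  0.74] open 0.0131
shift [-0.4173  0.0319  0.0123] spin -30.86
```

Call:
play_rows([
  [0, -0.043, 0.003, 0.0, -4],
  [0, -0.086, 0.006, 0.0, -8],
  [0, -0.13, 0.01, 0.0, -12],
  [0, -0.173, 0.013, 0.0, -16],
  [0, -0.216, 0.016, 0.0, -20],
  [0, -0.26, 0.02, 0.0, -24],
  [0, -0.303, 0.023, 0.0, -28],
  [0, -0.346, 0.026, 0.0, -30.9],
  [0, -0.39, 0.03, 0.0, -30.9],
  [0, -0.4173, 0.0319, 0.0, -30.9],
])

```text
clock: 2.15
tool_pos: [0.5892, 0.1449, 0.3116]
orientation: [180.0, -0.0, -87.1]
force: [0.1, -1.3, -0.2]
opening: 0.0001
```

```bash
cat > look.py <<'E'
from h import *
import sys
go(*S[1],.225,-87.1)
for n in sys.argv[2:]:
    o=get_obs();s=snapshot(n);save(n+sys.argv[1],s['frame']);pickle.dump((o,s),open(n+sys.argv[1]+'.pkl','wb'))
E
python3 look.py 1 wrist
```

```text
t 2.15 tcp [0.5892 0.1449 0.3116] [ 1.7997e+02 -1.0000e-02 -8.7140e+01] F [ 0.07 -1.33 -0.23] open 0.0001
shift [0.0004 0.0016 0.0866] spin -0.04
```

View pics/wrist1.png

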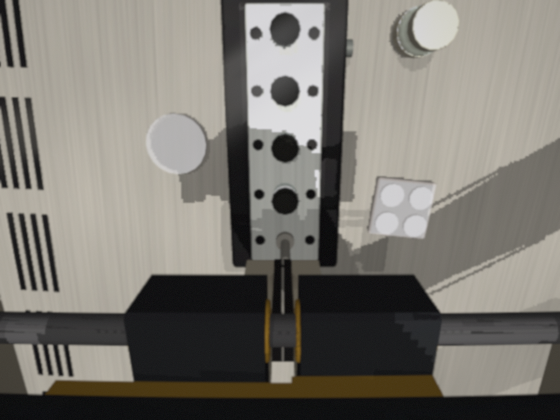

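The wrist view shows the row running vertically at column ~285. The stoppers are at (285,201), (285,148), (285,91) and (285,30), the probe is at (285,240) and the shut fingers are at column ~283. I'll cross-check the positions from this view.

Run:
```python
from h import *
o,s=pickle.load(open('wrist1.pkl','rb'));T=T_cw(s,o);P=cloud(s,T);g=s['frame'].max(2)
m=(g<70)&(P[...,2]>.108)&(P[...,2]<.13)
m[260:]=0
k,l,st,ce=cv2.connectedComponentsWithStats(m.astype(np.uint8))
for i in range(1,k):
    if st[i,4]>80:
        q=P[l==i];print(st[i],ce[i].round(1),'plane',onplane(s,T,[ce[i]],.120).round(4),np.nanmedian(q,0).round(4),np.nanpercentile(q[:,2],[90,98]).round(4))
        top=q[q[:,2]>np.nanpercentile(q[:,2],60)-.0015];print('  top mid',((top.min(0)+top.max(0))/2).round(4),(top.max(0)-top.min(0)).round(4),len(top))
q=P[(P[...,2]>.09)&(P[...,2]<.1)&(g>100)];print(np.median(q[:,2]),cv2.minAreaRect(q[:,:2].astype(np.float32)*1000))
```

```text
[271  14  28  31 547] [285.1  27. ] plane [[0.5925 0.0198 0.12  ]] [0.5919 0.0198 0.122 ] [0.1231 0.1238]
  top mid [0.5928 0.0201 0.1226] [0.0173 0.0167 0.0036] 442
[273  80  25  25 405] [286.4  93.4] plane [[0.5893 0.0637 0.12  ]] [0.5888 0.0639 0.1221] [0.1231 0.1238]
  top mid [0.5903 0.0625 0.1226] [0.0171 0.0161 0.0034] 350
[272 134  27  28 567] [284.6 147.9] plane [[0.5885 0.1031 0.12  ]] [0.5886 0.103  0.1216] [0.1227 0.1234]
  top mid [0.5885 0.1038 0.1223] [0.0173 0.0181 0.0037] 424
[272 189  26  25 514] [284.7 201. ] plane [[0.5863 0.1446 0.12  ]] [0.5864 0.144  0.123 ] [0.124  0.1245]
  top mid [0.586  0.1454 0.1235] [0.0172 0.0167 0.0035] 375
0.09367757204223406 ((588.1755981445312, 103.90022277832031), (60.38885498046875, 208.54653930664062), 3.123056650161743)
```

Call:
play_rows([
  [0, 0, 0.0022, 0.02, 0],
  [0, 0, 0.0022, 0.045, 0],
  [0, 0, 0.0022, 0.07, 0],
  [0, 0, 0.0022, 0.085, 0],
  [0, 0, 0.0022, 0.1, 0],
  [0, 0, 0.0022, 0.108, 0],
  [0, 0, 0.0022, 0.112, 0],
  [0, 0, 0.0022, 0.114, 0],
  [0, 0, 0.0022, 0.114, 0],
  [0, 0, 0.0022, 0.114, 0],
])

```text
clock: 3.2
tool_pos: [0.5866, 0.1422, 0.1988]
orientation: [-179.9, 0.0, -87.2]
force: [-0.7, 0.1, 0.5]
opening: 0.0004
```

```bash
sed -i 's/^S=.*/S={1:(.587,.1447),2:(.5892,.1028),3:(.5913,.061),4:(.5935,.019)}/' h.py; python3 look.py 2 scene side; python3 -c "
import cv2,numpy as np
a=cv2.imread('pics/scene2.png')[100:260,220:420];b=cv2.imread('pics/side2.png')[170:330,160:360]
cv2.imwrite('pics/c2.png',np.hstack([cv2.resize(a,(400,320)),cv2.resize(b,(400,320))]))"
```

```text
t 3.2 tcp [0.5866 0.1422 0.1988] [-1.7994e+02  2.0000e-02 -8.7220e+01] F [-0.68  0.06  0.48] open 0.0004
shift [-0.0025 -0.0005 -0.0261] spin -0.12
```

View pics/c2.png

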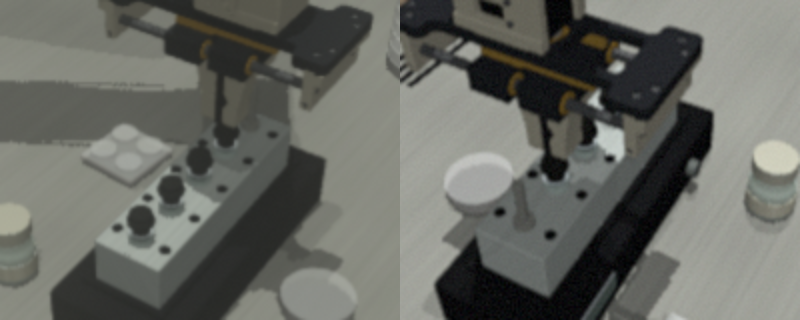

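Both crops show the shut fingertips right over stopper 1, at ~(225,140) in the left crop and ~(555,165) in the right. Next is a slow press.

Call:
play_rows([
  [0, -0.0025, 0, 0.002, 0],
  [0, -0.0025, 0, 0.004, 0],
  [0, -0.0025, 0, 0.006, 0],
  [0, -0.0025, 0, 0.007, 0],
  [0, -0.0025, 0, 0.008, 0],
  [0, -0.0025, 0, 0.009, 0],
  [0, -0.0025, 0, 0.01, 0],
  [0, -0.0025, 0, 0.011, 0],
  [0, -0.0025, 0, 0.012, 0],
  [0, -0.0025, 0, 0.012, 0],
])

```text
clock: 4.3
tool_pos: [0.5861, 0.1446, 0.1861]
orientation: [180.0, -0.0, -87.2]
force: [-2.3, 0.3, 2.4]
opening: 0.0001
```

Call:
play_rows([
  [0, 0, 0, 0.001, 0],
  [0, 0, 0, 0.002, 0],
  [0, 0, 0, 0.003, 0],
  [0, 0, 0, 0.003, 0],
])

```text
clock: 4.7
tool_pos: [0.5862, 0.1446, 0.183]
orientation: [180.0, -0.0, -87.2]
force: [-1.1, 0.1, 2.1]
opening: 0.0006
```

Call:
play_rows([
  [0, 0, 0, 0.001, 0],
  [0, 0, 0, 0.002, 0],
  [0, 0, 0, 0.002, 0],
])

```text
clock: 5.0
tool_pos: [0.5863, 0.1446, 0.181]
orientation: [180.0, -0.0, -87.2]
force: [-0.3, 0.4, 3.2]
opening: 0.0003
```

Call:
play_rows([
  [0, 0, 0, 0.001, 0],
  [0, 0, 0, 0.001, 0],
])

```text
clock: 5.2
tool_pos: [0.5863, 0.1446, 0.1803]
orientation: [-180.0, -0.0, -87.2]
force: [-1.9, -0.8, 4.2]
opening: 0.0001
```

Call:
play_rows([
  [0, 0, 0, 0.001, 0],
  [0, 0, 0, 0.001, 0],
])

```text
clock: 5.4
tool_pos: [0.5863, 0.1446, 0.1795]
orientation: [-180.0, -0.0, -87.2]
force: [-3.0, -0.2, 6.5]
opening: 0.0002
```

Call:
play_rows([
  [0, 0, 0, 0.001, 0],
  [0, 0, 0, 0.001, 0],
])

```text
clock: 5.6
tool_pos: [0.5863, 0.1446, 0.1788]
orientation: [-180.0, -0.0, -87.2]
force: [-3.9, -1.0, 9.0]
opening: 0.0007
```

Force now rises ~3 N/mm with the tip near 0.113, so stopper 1 is home. On to stopper 2.

Call:
play_rows([
  [0, 0, 0, -0.008, 0],
  [0, 0, 0, -0.021, 0],
  [0, 0, 0, -0.021, 0],
  [0, 0.012, -0.0005, -0.021, 0],
  [0, 0.03, -0.0008, -0.021, 0],
  [0, 0.042, -0.0008, -0.021, 0],
  [0, 0.042, -0.0008, -0.021, 0],
  [0, 0.042, -0.0008, -0.021, 0],
])

```text
clock: 6.4
tool_pos: [0.5891, 0.1017, 0.199]
orientation: [180.0, -0.0, -87.3]
force: [-0.2, 0.3, -0.2]
opening: 0.0002
```

```bash
python3 look.py 3 wrist side; python3 -c "
import cv2,numpy as np
a=cv2.imread('pics/wrist3.png');b=cv2.imread('pics/side3.png')[170:330,160:360]
cv2.imwrite('pics/c3.png',np.hstack([cv2.resize(a,(400,300)),cv2.resize(b,(375,300))]))
from h import *
go(*S[2],.199,-87.1)"
```

```text
t 6.4 tcp [0.5891 0.1017 0.199 ] [179.99  -0.   -87.31] F [-0.24  0.31 -0.22] open 0.0002
shift [-0.043   0.0001 -0.026 ] spin -0.21
t 6.5 tcp [0.5891 0.1025 0.1991] [180.    -0.   -87.25] F [-0.53  0.57 -0.07] open 0.0006
shift [-0.0003 -0.0001  0.0001] spin -0.15
```

View pics/c3.png

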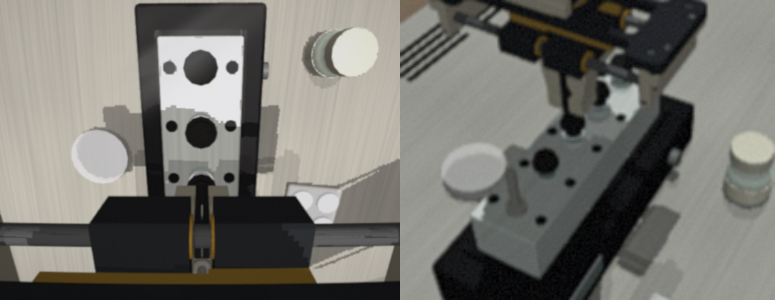

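The crops show stopper 1 sitting lower at ~(545,160) in the right crop, and the tip over stopper 2 at ~(570,125). I'll check stopper 1's height against the earlier picture.

```bash
cat > ht.py <<'E'
from h import *
import sys
for f in ['side0']+sys.argv[1:]:
    o,s=pickle.load(open(f+'.pkl','rb'));P=cloud(s,T_cw(s,o));g=s['frame'].max(2)
    out=[]
    for i in S:
        q=P[(np.hypot(P[...,0]-S[i][0],P[...,1]-S[i][1])<.013)&(g<75)&(P[...,2]>.105)&(P[...,2]<.13)]
        out.append(np.percentile(q[:,2],[80,95]).round(4) if len(q)>20 else None)
    print(f,out)
E
python3 ht.py side3
```

```text
side0 [array([0.1252, 0.1258]), array([0.1236, 0.1244]), array([0.1242, 0.1249]), array([0.1236, 0.1246])]
side3 [array([0.1162, 0.1172]), array([0.1235, 0.1243]), array([0.124 , 0.1247]), array([0.1244, 0.1248])]
```

Call:
play_rows([
  [0, 0, 0, 0.003, 0],
  [0, 0, 0, 0.006, 0],
  [0, 0, 0, 0.008, 0],
  [0, 0, 0, 0.01, 0],
  [0, 0, 0, 0.012, 0],
  [0, 0, 0, 0.014, 0],
  [0, 0, 0, 0.016, 0],
  [0, 0, 0, 0.017, 0],
  [0, 0, 0, 0.018, 0],
  [0, 0, 0, 0.018, 0],
])

```text
clock: 7.5
tool_pos: [0.5891, 0.1027, 0.1811]
orientation: [-180.0, 0.0, -87.2]
force: [-2.5, 1.1, 3.3]
opening: 0.0003
```

Call:
play_rows([
  [0, 0, 0, 0.001, 0],
  [0, 0, 0, 0.002, 0],
  [0, 0, 0, 0.002, 0],
])

```text
clock: 7.8
tool_pos: [0.5891, 0.1027, 0.1796]
orientation: [-180.0, -0.0, -87.2]
force: [-3.2, 0.9, 7.2]
opening: 0.0004
```

Stopper 1 dropped 9 mm, so it is home. Stopper 2 shows the same rise in force. I'll press it a little more and then move on to stopper 3.

Call:
play_rows([
  [0, 0, 0, 0.001, 0],
  [0, 0, 0, 0.001, 0],
])

```text
clock: 8.0
tool_pos: [0.5892, 0.1027, 0.1788]
orientation: [-180.0, -0.0, -87.2]
force: [-4.2, 1.2, 8.6]
opening: 0.0003
```

Call:
play_rows([
  [0, 0, 0, -0.008, 0],
  [0, 0, 0, -0.021, 0],
  [0, 0, 0, -0.021, 0],
  [0, 0.012, 0, -0.021, 0],
  [0, 0.03, 0, -0.021, 0],
  [0, 0.042, 0, -0.021, 0],
  [0, 0.042, 0, -0.021, 0],
  [0, 0.042, 0, -0.021, 0],
])

```text
clock: 8.8
tool_pos: [0.591, 0.0598, 0.199]
orientation: [180.0, -0.0, -87.3]
force: [0.3, -0.2, -1.4]
opening: 0.0003
```

```bash
python3 look.py 4 side; python3 ht.py side4; python3 -c "
from h import *
go(*S[3],.199,-87.1)"
```

```text
t 8.8 tcp [0.591  0.0598 0.199 ] [179.98  -0.   -87.31] F [ 0.29 -0.24 -1.4 ] open 0.0003
shift [-0.085   0.0001 -0.026 ] spin -0.21
side0 [array([0.1252, 0.1258]), array([0.1236, 0.1244]), array([0.1242, 0.1249]), array([0.1236, 0.1246])]
side4 [array([0.1163, 0.1173]), array([0.1163, 0.1171]), array([0.1241, 0.1247]), array([0.1235, 0.1242])]
t 8.85 tcp [0.5911 0.0602 0.199 ] [179.99  -0.   -87.28] F [ 0.47  0.31 -0.63] open 0.0004
shift [-0.0008 -0.0002 -0.    ] spin -0.18
```

Stopper 2 is home, with its top at 0.116. Now stopper 3.

Call:
play_rows([
  [0, 0, 0, 0.003, 0],
  [0, 0, 0, 0.006, 0],
  [0, 0, 0, 0.008, 0],
  [0, 0, 0, 0.01, 0],
  [0, 0, 0, 0.012, 0],
  [0, 0, 0, 0.014, 0],
  [0, 0, 0, 0.016, 0],
  [0, 0, 0, 0.017, 0],
  [0, 0, 0, 0.018, 0],
  [0, 0, 0, 0.018, 0],
])

```text
clock: 9.85
tool_pos: [0.5911, 0.0608, 0.1811]
orientation: [-180.0, 0.0, -87.2]
force: [-1.5, 0.1, 3.2]
opening: 0.0006
```

Call:
play_rows([
  [0, 0, 0, 0.001, 0],
  [0, 0, 0, 0.002, 0],
  [0, 0, 0, 0.003, 0],
  [0, 0, 0, 0.003, 0],
])

```text
clock: 10.25
tool_pos: [0.5912, 0.0607, 0.1788]
orientation: [-180.0, -0.0, -87.2]
force: [-4.1, 1.9, 8.2]
opening: 0.0003
```

Call:
play_rows([
  [0, 0, 0, -0.008, 0],
  [0, 0, 0, -0.021, 0],
  [0, 0, 0, -0.021, 0],
  [0, 0.012, 0, -0.021, 0],
  [0, 0.03, 0, -0.021, 0],
  [0, 0.042, 0, -0.021, 0],
  [0, 0.042, 0, -0.021, 0],
  [0, 0.042, 0, -0.021, 0],
])

```text
clock: 11.05
tool_pos: [0.5931, 0.0183, 0.1989]
orientation: [180.0, -0.0, -87.3]
force: [-0.2, -0.5, -0.1]
opening: 0.0003
```

```bash
python3 look.py 5 side; python3 ht.py side5; python3 -c "
from h import *
go(*S[4],.199,-87.1)"
```

```text
t 11.05 tcp [0.5931 0.0183 0.1989] [179.99  -0.   -87.29] F [-0.18 -0.54 -0.09] open 0.0003
shift [-1.266e-01  1.000e-04 -2.610e-02] spin -0.19
side0 [array([0.1252, 0.1258]), array([0.1236, 0.1244]), array([0.1242, 0.1249]), array([0.1236, 0.1246])]
side5 [array([0.1162, 0.117 ]), array([0.1163, 0.1169]), array([0.1165, 0.1171]), array([0.1238, 0.1248])]
t 11.1 tcp [0.5931 0.0186 0.199 ] [179.99  -0.   -87.26] F [-0.07  0.05 -0.33] open 0.0004
shift [-0.0004 -0.0004 -0.    ] spin -0.16
```

Stopper 3 is home. Now stopper 4, then up.

Call:
play_rows([
  [0, 0, 0, 0.003, 0],
  [0, 0, 0, 0.006, 0],
  [0, 0, 0, 0.008, 0],
  [0, 0, 0, 0.01, 0],
  [0, 0, 0, 0.012, 0],
  [0, 0, 0, 0.014, 0],
  [0, 0, 0, 0.016, 0],
  [0, 0, 0, 0.017, 0],
  [0, 0, 0, 0.018, 0],
  [0, 0, 0, 0.018, 0],
])

```text
clock: 12.1
tool_pos: [0.5932, 0.0188, 0.1811]
orientation: [-180.0, 0.0, -87.2]
force: [-1.3, 1.4, 3.5]
opening: 0.0004
```

Call:
play_rows([
  [0, 0, 0, 0.001, 0],
  [0, 0, 0, 0.002, 0],
  [0, 0, 0, 0.003, 0],
  [0, 0, 0, 0.003, 0],
])

```text
clock: 12.5
tool_pos: [0.5933, 0.0188, 0.1788]
orientation: [-180.0, -0.0, -87.2]
force: [-3.7, 0.8, 9.6]
opening: 0.0003
```

Call:
play_rows([
  [0, 0, 0, -0.008, 0],
  [0, 0, 0, -0.021, 0],
  [0, 0, 0, -0.021, 0],
  [0, 0, 0, -0.021, 0],
])

```text
clock: 12.9
tool_pos: [0.5932, 0.0188, 0.1995]
orientation: [-180.0, 0.0, -87.2]
force: [0.0, 0.8, -0.7]
opening: 0.0001
```

```bash
python3 look.py 6 side scene; python3 ht.py side6 scene6
```

```text
t 12.9 tcp [0.5932 0.0188 0.1995] [-1.7995e+02  2.0000e-02 -8.7240e+01] F [ 0.02  0.78 -0.66] open 0.0001
shift [-1.261e-01  1.000e-04 -2.540e-02] spin -0.14
side0 [array([0.1252, 0.1258]), array([0.1236, 0.1244]), array([0.1242, 0.1249]), array([0.1236, 0.1246])]
side6 [array([0.1162, 0.1171]), array([0.1163, 0.1173]), array([0.1162, 0.1172]), array([0.1163, 0.1171])]
scene6 [None, array([0.1151, 0.1159]), array([0.1149, 0.1158]), array([0.1146, 0.1156])]
```

All four tops are level and home. I'll raise the arm clear and take a final look.

Call:
play_rows([
  [0, 0, 0, -0.02, 0],
  [0, 0, 0, -0.05, 0],
  [0, 0, 0, -0.08, 0],
  [0, 0, 0, -0.11, 0],
  [0, 0, 0, -0.11, 0],
  [0, 0, 0, -0.11, 0],
])

```text
clock: 13.6
tool_pos: [0.5931, 0.0189, 0.3093]
orientation: [-180.0, 0.0, -87.2]
force: [0.5, 0.3, -0.2]
opening: 0.0005
```

```bash
python3 look.py 7 side scene; python3 ht.py side7 scene7
python3 - <<'E'
from h import *
a=cv2.imread('pics/scene7.png');b=cv2.imread('pics/side7.png')
cv2.imwrite('pics/c7.png',np.hstack([cv2.resize(a,(400,300)),cv2.resize(b,(400,300))]))
for n in('side0','side7'):
    o,s=pickle.load(open(n+'.pkl','rb'));P=cloud(s,T_cw(s));g=s['frame'].max(2)
    q=P[(P[...,2]>.09)&(P[...,2]<.1)&(g>110)&(P[...,0]>.5)&(abs(P[...,1])<.3)];print(n,cv2.minAreaRect(q[:,:2].astype(np.float32)*1000))
E
```

```text
t 13.6 tcp [0.5931 0.0189 0.3093] [-1.7996e+02  3.0000e-02 -8.7240e+01] F [ 0.54  0.26 -0.22] open 0.0005
shift [-0.1259  0.      0.0843] spin -0.14
side0 [array([0.1252, 0.1258]), array([0.1236, 0.1244]), array([0.1242, 0.1249]), array([0.1236, 0.1246])]
side7 [array([0.1164, 0.117 ]), array([0.1164, 0.117 ]), array([0.1165, 0.1172]), array([0.1166, 0.1173])]
scene7 [array([0.1145, 0.1151]), array([0.1147, 0.1158]), array([0.1148, 0.1159]), array([0.1148, 0.1158])]
side0 ((590.237060546875, 102.61840057373047), (60.655250549316406, 211.5131378173828), 3.0416781902313232)
side7 ((900.615234375, -43.665252685546875), (446.9675598144531, 695.0902709960938), 84.44088745117188)
```

View pics/c7.png

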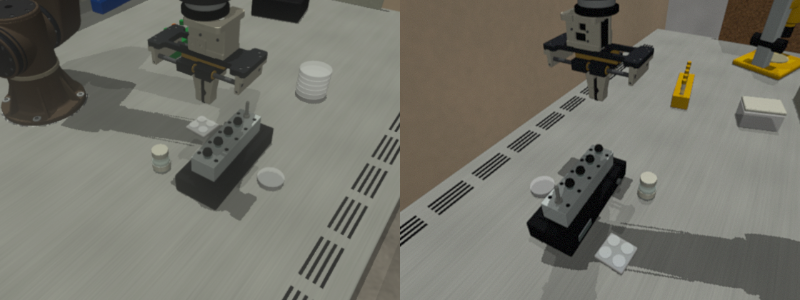

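The picture shows the arm clear, all the stoppers level, and the dish, plate and jar in place. The side7 rack rectangle was spoiled by stray points, so I'll redo it with a tighter window and then hand in.

Run:
```python
from h import *
for n in('side0','side7'):
    o,s=pickle.load(open(n+'.pkl','rb'));P=cloud(s,T_cw(s));g=s['frame'].max(2)
    m=(P[...,2]>.09)&(P[...,2]<.1)&(g>85)&(abs(P[...,0]-.59)<.06)&(abs(P[...,1]-.1)<.13)
    q=P[m];print(n,len(q),cv2.minAreaRect(q[:,:2].astype(np.float32)*1000))
print(close_job())
```

```text
side0 2728 ((590.2040405273438, 102.59764099121094), (60.980194091796875, 211.5098114013672), 2.928158760070801)
side7 2460 ((590.2740478515625, 103.03417205810547), (60.9620361328125, 211.45579528808594), 3.1088709831237793)
the job is handed in; nothing more can be done
None
```

I pressed all four stoppers home in order from the probe end and handed the job in at about 13.7 s; no verdict was reported.

- **How it was done:** I used shut fingers centred on each stopper. Between stoppers the fingertips were about 1 cm above the unpressed tops and stayed over the row. The highest wrist reading at the end of any press was about 10 N, rising about 3 N/mm as each stopper bottomed out.
- **Stoppers:** In the side view all four tops ended at about 0.1165 m, down from 0.124–0.125 m. The scene view put them at about 0.1148 m. The roughly 2 mm difference is within the camera calibration, and both views show the four tops level.
- **Rack:** It measured within 0.5 mm and 0.2° of where it started. My first rack check after the move was spoiled by stray depth points, so I repeated it over a smaller area.
- **Dish, plate and jar:** They look unmoved in the final pictures. I checked these by eye only.
- **Arm:** It ended raised and clear of everything.

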